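# Pack the rail carrier and post in the instrument case and latch its sprung cover

## Robot

A 6-joint arm with a two-finger parallel gripper is mounted at the origin on the work surface. World frame = base frame: x ahead of the robot, y to its left, z up, the work surface at z = 0. Lengths are in m, angles in rad, forces in N, time in s.
With the tool pointing down it reaches from about 0.375 to 0.9 m from the base axis. Payload 3.1 kg.
Tool frame: the origin (TCP) lies on the centre line of the jaws, within the pads' length; the fingertips stand robot.nose_length ahead of it and the grasp point (between the pads) lies 6 mm ahead of it (robot.nose_length is the distance from the TCP to the fingertips, in m); z points along the fingers, y is the line along which they close (so a half turn about z gives the same grasp; the last joint's range is limited). The gripper opens to 87 mm and grips with 3 to 60 N. Pads are 19 mm wide; open, the fingers measure 117 mm over their backs; the gripper's body (75 mm by 190 mm) begins 51 mm behind the grasp point.
Start: joints at [-1.452, 0.527, 1.433, -0, 1.181, -0.178], TCP at [0.183, -0.598, 0.248] pointing down, gripper open.
Joint ranges: [-3.08, 3.08], [-0.75, 2.2], [0.22, 2.44], [-1.43, 4.57], [0, 2.65], [-2.85, 2.85]. Speed limits (rad/s): [2.79, 2.79, 3.14, 3.14, 3.14, 3.14].

## Interface

Orientations are given as a unit quaternion [x, y, z, w].
In Python, from rig import robot gives the robot as it stands.
- The arm moves only by the shell command python3 -m crank 'ROWS' [FORCE]. ROWS is JSON, one flat list of numbers, 7 for each row, row after row: the shift along the tool's x, y, z in mm, then the turn, a rotation vector about the tool's x, y, z in degrees, then the closure in counts, from 0 (fully open) to 255 (shut). In form: [x, y, z, ax, ay, az, fingers, x, y, z, ax, ay, az, fingers, ...]. A call has exactly 5 rows; each row is the pose to reach, as a shift and turn from the pose commanded when the call began, along the tool's axes at that moment; what a row does not reach only later rows make up. A row lasts 1/12 s, in which the tool goes at most 41.7 mm and 7.16 degrees, less where a joint would pass 70% of its speed; a pose out of reach is approached as far as the arm can. A call with a gripper value outside its range is refused whole. The fingers move at their own pace and stop on an object; FORCE is the grip in N (left out, the last holds). Time passes only in rows, so rows that repeat a pose let the fingers close, or fill a call up. It gives the time, the measured TCP pose, the force, the opening and the grip force at its end, in the units of the state.
- robot.get_obs(): the state, without advancing time (a new reading comes with each control period).
- robot.camera(name): name is "side" or "top" or "wrist"; returns a dict with "pixels" (420x560x3 uint8, red, green, blue), "intrinsics" (3x3 intrinsics, pixels), "extrinsics" (4x4, takes a point from camera to world coordinates); the wrist camera has in their place "mount" (4x4, takes a point from camera to tool coordinates, whose origin is the TCP and whose axes are the flange's). Camera axes: x right, y down, z forward; pixel columns grow to the right and rows downward; lengths in m; the calibration is good to about 2 mm. A picture is of the moment at which its call begins: read the wrist's pose just before it. There is no depth.
- robot.hand_in(): hands the job in; it is judged then, once.
The state is a dict: "time": time; "q": joint angles; "joint_velocities": joint speeds; "joint_torque": joint torques, N m; "position": TCP position; "tool_rot": TCP orientation; "ft_force": force on the tool from outside, world axes, zero at the start; "moment": the same for the moment, N m; "grip_width": finger opening in m; "grip_force": force on a finger pad.
Only numpy, scipy, OpenCV 4.12 (cv2) and the standard library are available. Lean on these libraries where they do the work, as an engineer would, in place of code of your own. Each camera call takes 0.05 s, during which the arm holds its last target. There are 200 camera calls.

## Task

Pack the rail carrier and the square post into the open instrument case so that everything lies below the rim (the post is too tall to stand in it); set them down, do not let them fall in. Then close the case with its loose cover: tuck one end under the ledge, push it in against the sprung bar, swing the other end down inside the catch and let the spring carry it home under the catch, flat on the rim. Leave the other things on the table where they are.

Things in the scene. Friction and masses are not known exactly. Their poses are not given: they have to be found in the camera images.
- case: Open aluminium case bolted to the table. Origin: at table level under the case; z up, x from its ledge end (nearer the robot) to its catch end, y across. In this frame, mm: floor z 5, flat rim z 55; inside x -70 to 62, y -54 to 54; outside x -104 to 82, y -65 to 65. Side cheeks (inner faces y -60.5, 60.5) rise to z 64. Closed, the cover's plate centre is at x -3, y 0, z 57.
- ledge (a point): Middle of the ledge's lower edge, at case x -76, z 65. The ledge (top z 71) roofs the end wall's flat top (z 55, x -104 to -70): a slot 10 mm high, as wide as the case, open towards case +x. The cover goes in with its other end raised 5 to 14 degrees.
- bar (a point): Where the middle of the face of the black sprung bar in the slot is when free (this point stays put): case x -82; the bar spans z 56 to 64. It yields towards case -x by 10 mm to a hard stop, with about 3 N at first and 8 N at the stop. Push the cover's end against it, at least 6 mm and best to the stop, so that the other end can pass down inside the nose; let go, it drives the cover back under the nose.
- catch (a point): Middle of the lower edge of the catch's nose, at case x 73, z 61. The black catch (case y -35 to 35) has an upright stop face at x 77 and above it the nose (z 61 to 66), which overhangs 4 mm towards the ledge. Below it the end wall's flat top (z 55) starts at x 62.
- cover_c (a point): Centre of the plate of the loose cover: a plain aluminium plate 160 (its x) x 114 (its y) x 4 mm, about 0.2 kg, lying flat on the table with its handle up. The black handle is a bar standing on the middle of the plate, 14 mm thick along x, 60 mm long along y, 30 mm high above the plate's top (its top is 32 mm above this point). Both ends are alike: either may go under the ledge.
- carrier_c (a point): Centre, half-way up, of the rail carrier (21 mm above its underside): aluminium base 90 (x) x 56 (y) x 20 mm high with a black block 30 (x) x 24 (y) mm on its middle, 22 mm high; 42 mm tall in all, about 0.3 kg. It lies on its base.
- post_c (a point): Centre, half-way up, of the square aluminium post, 28 x 28 mm and 80 mm long along its z, about 0.17 kg. It stands upright on the table (centre 40 mm above its foot); lying it is 28 mm high and fits in the case beside the carrier when both lie along the case's x.
- vial: Bystander, to be left alone: small amber glass bottle, 28 mm across, 55 mm tall. Origin at the middle of its underside.
- clamp: Bystander, to be left alone: black L-shaped clamp 60 x 30 mm with a steel knob, 42 mm tall. Origin at the middle of its underside.
- driver: Bystander, to be left alone: screwdriver lying on the table. Origin at the middle of its underside.
- lens_cell: Bystander, to be left alone: black ring, 44 mm across, 12 mm tall. Origin at the middle of its underside.
- detector: Bystander, to be left alone: grey box 50 x 50 x 30 mm with a round steel nose on top, 42 mm tall. Origin at the middle of its underside.
- screw_cup: Bystander, to be left alone: small open steel cup, 60 mm across, 35 mm tall. Origin at the middle of its underside.
- knurled_knob: Bystander, to be left alone: stepped steel knob, 26 mm across, 32 mm tall. Origin at the middle of its underside.
Not all that is in view belongs to the job. What is shaped like the case but green or red is not meant.

How it is judged:
At the end, for the whole second after the job is handed in: Carrier and post lie at rest inside the case, below the rim. The cover lies at rest flat on the rim (centre within 2 mm of its seated height, within 1.4 degrees of level), its catch end at least 1.8 mm under the nose and its centre within 6 mm sideways of the case's middle. Nothing is held (x of carrier_c in the frame of case between -0.07 and 0.062 m and y of carrier_c in the frame of case between -0.054 and 0.054 m and z of carrier_c in the frame of case between 0.005 and 0.045 m and linear speed of each of carrier, post, cover below 0.02 m/s and x of post_c in the frame of case between -0.07 and 0.062 m and y of post_c in the frame of case between -0.054 and 0.054 m and z of post_c in the frame of case between 0.005 and 0.045 m and x of cover_c in the frame of case between -0.0052 and 0.001 m and y of cover_c in the frame of case between -0.006 and 0.006 m and z of cover_c in the frame of case between 0.055 and 0.059 m and angle between the z axis of cover_c and the z axis of case, either way round below 0.025 rad); the robot touches nothing.
It fails at once if the carrier is dropped (falls free faster than 0.7 m/s) (linear speed of carrier above 0.7 m/s and contact force between each of the arm, the fingers and carrier below 0.05 N).
It fails at once if the post is dropped (moves free faster than 1.1 m/s; tipping it over is slower) (linear speed of post above 1.1 m/s and contact force between each of the arm, the fingers and post below 0.05 N).
It fails at once if a bystander is shifted by more than 30 mm (distance of any of vial, clamp, driver, lens_cell, detector, screw_cup, knurled_knob from where it was at the start of the episode above 0.03 m).
It also fails if it takes over 72 s, if anything falls off the work surface, if the arm or the gripper's body presses on something with over 40 N, if the wrist force passes 120 N, or if a joint passes its speed limit or range.

## Working session

There is one attempt and no reset: what is moved stays moved. The work goes in short steps, Python scripts to look and compute and a shell command to move; the robot and the scene stay as the last step left them, time stands still between calls to the robot, and variables do not carry over. Pictures are saved under pics/ and viewed, at most 12 in all, crops included, and the job is handed in when it is done.

```bash
ls; mkdir -p pics; python3 - <<'E'
from rig import robot
import cv2,numpy as np
print(robot.get_obs(), robot.nose_length)
for n in ("top","side"):
    c=robot.camera(n); cv2.imwrite(f"pics/{n}0.png",c["pixels"][:,:,::-1]); print(n,c["intrinsics"],c["extrinsics"])
    np.savez(f"{n}.npz",**c)
print(robot.camera("wrist")["mount"])
E
```

```text
pics
{'time': 0.0, 'q': array([-1.45251403e+00,  5.28441278e-01,  1.43388626e+00, -1.21518737e-05,
        1.18132023e+00, -1.78528747e-01]), 'joint_velocities': array([ 0.00108025, -0.0022835 , -0.00033623,  0.0012512 , -0.00092533,
       -0.00020883]), 'joint_torque': array([ 1.51795530e-04, -4.40038776e+01, -1.76596463e+01,  6.34818664e-02,
        5.82786393e-02, -1.51962731e-04]), 'position': array([ 0.182725  , -0.59701214,  0.24659193]), 'tool_rot': array([ 9.89007233e-01,  1.47863579e-01,  2.53326134e-05, -1.02725803e-03]), 'ft_force': array([-1.4186702 ,  0.92258936,  0.06376268]), 'moment': array([ 0.01138561, -0.00685863,  0.02271017]), 'grip_force': 0.0, 'grip_width': 0.08693706690303821} 0.025
top [[474.61919082   0.         281.66709102]
 [  0.         474.61919082 208.17609902]
 [  0.           0.           1.        ]] [[-1.14421028e-02 -9.96628392e-01  8.12460822e-02  4.04184514e-01]
 [-9.99934303e-01  1.13486272e-02 -1.61222466e-03 -1.93892317e-02]
 [ 6.84757371e-04 -8.12591918e-02 -9.96692769e-01  1.26195250e+00]
 [ 0.00000000e+00  0.00000000e+00  0.00000000e+00  1.00000000e+00]]
side [[401.94945255   0.         275.09040207]
 [  0.         401.94945255 201.09839435]
 [  0.           0.           1.        ]] [[-0.99466354 -0.04281729  0.09386759  0.42136368]
 [-0.10142155  0.57267107 -0.81348725  0.77713088]
 [-0.01892394 -0.81866631 -0.57395763  0.66012902]
 [ 0.          0.          0.          1.        ]]
[[-5.48866807e-04 -9.58012779e-01 -2.86724981e-01  7.86342225e-02]
 [ 9.99999669e-01 -3.53510903e-04 -7.33102021e-04  1.16019542e-05]
 [ 6.00960697e-04 -2.86725289e-01  9.58012655e-01 -1.37200209e-01]
 [ 0.00000000e+00  0.00000000e+00  0.00000000e+00  1.00000000e+00]]
```

View pics/top0.png

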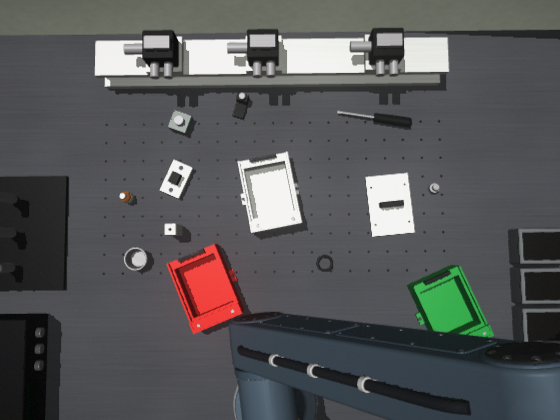

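View pics/side0.png

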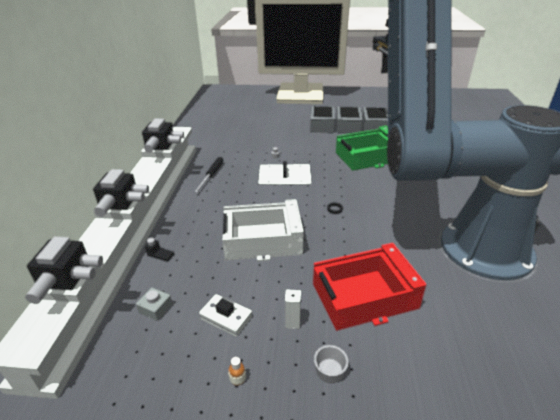

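The top view shows the white case at about (270,195), the carrier at (176,179), the post top at (170,229), and the cover at (390,205). The green and red cases are decoys. The side view agrees. Next I measure.

```bash
cat > h.py <<'E'
import numpy as np,cv2
from scipy.spatial.transform import Rotation as R
def ray(K,T,uv,z):
    d=T[:3,:3]@np.linalg.solve(K,[uv[0],uv[1],1.]); o=T[:3,3]; return o+d*(z-o[2])/d[2]
def proj(K,T,p):
    q=K@(T[:3,:3].T@(np.asarray(p)-T[:3,3])); return q[:2]/q[2]
def blobs(img,box,lo=140,sat=45):
    x0,y0,x1,y1=box; s=img[y0:y1,x0:x1].astype(int)
    m=((s.min(2)>lo)&(s.max(2)-s.min(2)<sat)).astype(np.uint8)
    cs,_=cv2.findContours(m,cv2.RETR_EXTERNAL,cv2.CHAIN_APPROX_NONE)
    return max(cs,key=cv2.contourArea)+np.array([x0,y0])
E
python3 - <<'E'
from h import *
c=np.load("top.npz");K,T,I=c["intrinsics"],c["extrinsics"],c["pixels"]
for n,b,z in (("carrier",(155,155,198,202),.02),("post",(158,218,182,242),.08),("cover",(360,165,420,242),.004),("case",(230,145,308,240),.06)):
    k=blobs(I,b); h=cv2.convexHull(k)
    p=np.array([ray(K,T,u[0],z)[:2] for u in h])*1000
    r=cv2.minAreaRect(p.astype(np.float32)); print(n,r,"\n",cv2.boxPoints(r).round(1).tolist())
v=I[140:245,225:425]; cv2.imwrite("pics/crop.png",cv2.resize(v,None,fx=4,fy=4,interpolation=cv2.INTER_CUBIC)[:,:,::-1])
E
```

```text
carrier ((587.7326049804688, 257.8437805175781), (56.06397247314453, 91.08111572265625), 65.47640228271484) 
 [[534.7000122070312, 251.1999969482422], [617.5, 213.39999389648438], [640.7999877929688, 264.3999938964844], [557.9000244140625, 302.20001220703125]]
post ((452.96337890625, 258.4627685546875), (27.80447006225586, 27.37983512878418), 89.3463363647461) 
 [[439.1000061035156, 244.6999969482422], [466.5, 244.39999389648438], [466.79998779296875, 272.20001220703125], [439.3999938964844, 272.5]]
cover ((514.9679565429688, -309.01104736328125), (161.4746856689453, 115.22979736328125), 5.013120651245117) 
 [[429.5, -258.70001220703125], [439.6000061035156, -373.5], [600.4000244140625, -359.3999938964844], [590.4000244140625, -244.60000610351562]]
case ((544.4686889648438, 11.395637512207031), (187.68817138671875, 146.1875762939453), 11.270200729370117) 
 [[438.1000061035156, 64.69999694824219], [466.70001220703125, -78.5999984741211], [650.7999877929688, -41.900001525878906], [622.2000122070312, 101.4000015258789]]
```

View pics/crop.png

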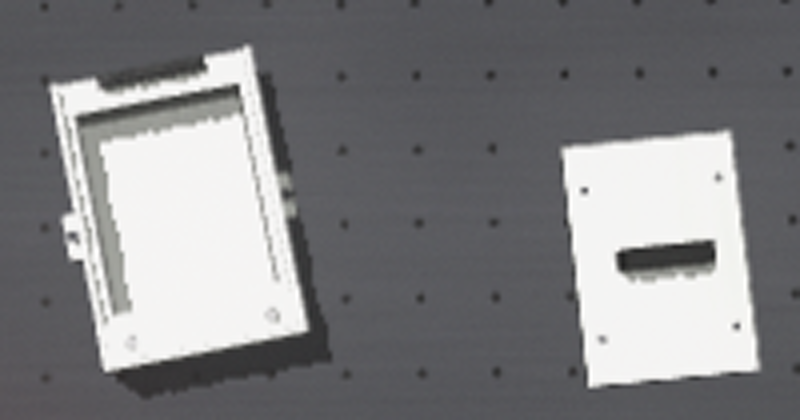

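The crop shows the case corners at (50,85) and (250,47) on the catch end, and (105,372) and (308,330) on the ledge end. The cover's handle is at about (665,255).

```bash
cat >> h.py <<'E'
def pose(p,yaw,pitch=0):
    "TCP pose: tool x at world yaw (deg), z down; pitch = turn about tool x (deg)"
    y=np.radians(yaw); B=np.array([[np.cos(y),np.sin(y),0],[np.sin(y),-np.cos(y),0],[0,0,-1.]]).T
    B=np.column_stack([[np.cos(y),np.sin(y),0],[np.sin(y),-np.cos(y),0],[0,0,-1]])
    return np.asarray(p,float)/1000,R.from_matrix(B)*R.from_rotvec([np.radians(pitch),0,0])
def plan(ws,robot,start=None):
    o=robot.get_obs(); p,r=start or (o["position"],R.from_quat(o["tool_rot"]))
    print("now",(p*1000).round(1),"yaw",np.degrees(np.arctan2(*r.as_matrix()[[1,0],0])).round(1))
    for w in ws:
        q,s=pose(*w); D=np.linalg.norm(q-p)*1000; A=np.degrees((r.inv()*s).magnitude())
        n=int(max(np.ceil(D/205),np.ceil(A/35.5),1)); rv=(r.inv()*s).as_rotvec()/n
        print("->",w)
        for i in range(n):
            r2=r*R.from_rotvec(rv); p2=p+(q-p)/(n-i)
            d=r.inv().apply(p2-p)*1000; print("   ",d.round(1),np.degrees(rv).round(1)); p,r=p2,r2
def wcam(robot,name=None):
    o=robot.get_obs(); c=robot.camera("wrist"); W=np.eye(4); W[:3,:3]=R.from_quat(o["tool_rot"]).as_matrix(); W[:3,3]=o["position"]
    if name: cv2.imwrite(name,c["pixels"][:,:,::-1])
    return c["intrinsics"],W@c["mount"],c["pixels"]
E
python3 - <<'E'
from h import *
from rig import robot
c=np.load("top.npz");K,T,I=c["intrinsics"],c["extrinsics"],c["pixels"]
P=[ray(K,T,(225+u/4,140+v/4),z)[:2]*1000 for u,v,z in ((50,85,.064),(250,47,.064),(105,372,.071),(308,330,.071))]
print(np.round(P,1)); d=(P[0]+P[1]-P[2]-P[3])/2; e=(P[0]-P[1]+P[2]-P[3])/2
print(np.hypot(*d),np.degrees(np.arctan2(d[1],d[0])),np.hypot(*e),np.degrees(np.arctan2(e[1],e[0]))-90)
m=np.mean(P,0); print("origin",m+11*d/np.hypot(*d))
k=(ray(K,T,(176,179),.042)); print(k)
plan([((350,-300,300),66),((570,220,200),66),((588,258,120),66)],robot)
E
```

```text
[[623.3  90. ]
 [646.4 -37.9]
 [439.7  55.6]
 [464.6 -72. ]]
185.89766283301134 10.611324784605317 130.01019790536128 10.641377911686334
origin [554.31908745  10.9807373 ]
[0.58260358 0.25158824 0.042     ]
now [ 182.8 -597.1  246.8] yaw 17.0
-> ((350, -300, 300), 66)
    [ 123.4 -117.7  -26.4] [ -0.   -0.  -24.5]
    [161.1 -55.9 -26.5] [ -0.   -0.  -24.5]
-> ((570, 220, 200), 66)
    [188.2  -3.5  33.3] [-0.  0.  0.]
    [188.2  -3.5  33.3] [-0.  0.  0.]
    [188.2  -3.5  33.3] [-0.  0.  0.]
-> ((588, 258, 120), 66)
    [42.  1. 80.] [0. 0. 0.]
```

```bash

r='python3 -m crank'
python3 -m crank '[123,-118,-26,0,0,-24.5,0,123,-118,-26,0,0,-24.5,0,123,-118,-26,0,0,-24.5,0,123,-118,-26,0,0,-24.5,0,123,-118,-26,0,0,-24.5,0]' 40
python3 -m crank '[161,-56,-26,0,0,-24.5,0,161,-56,-26,0,0,-24.5,0,161,-56,-26,0,0,-24.5,0,161,-56,-26,0,0,-24.5,0,161,-56,-26,0,0,-24.5,0]'
python3 -m crank '[188,-4,33,0,0,0,0,188,-4,33,0,0,0,0,188,-4,33,0,0,0,0,188,-4,33,0,0,0,0,188,-4,33,0,0,0,0]'
python3 -m crank '[188,-4,33,0,0,0,0,188,-4,33,0,0,0,0,188,-4,33,0,0,0,0,188,-4,33,0,0,0,0,188,-4,33,0,0,0,0]'
python3 -m crank '[188,-4,33,0,0,0,0,188,-4,33,0,0,0,0,188,-4,33,0,0,0,0,188,-4,33,0,0,0,0,188,-4,33,0,0,0,0]'
python3 - <<'E'
from h import *
from rig import robot
plan([((588,258,160),66)],robot)
E
```

```text
time: 0.57
position: [0.2679, -0.4421, 0.2739]
tool_rot: [0.934, 0.357, 0.001, -0.003]
ft_force: [0.1, -1.1, -0.1]
grip_width: 0.0871
grip_force: 0.0
time: 0.98
position: [0.3509, -0.2948, 0.3002]
tool_rot: [0.837, 0.547, 0.001, -0.001]
ft_force: [-0.0, -0.5, -0.3]
grip_width: 0.0868
grip_force: 0.0
time: 1.4
position: [0.4223, -0.124, 0.2658]
tool_rot: [0.839, 0.545, 0.0, -0.001]
ft_force: [0.0, -0.2, 0.1]
grip_width: 0.0871
grip_force: 0.0
time: 1.82
position: [0.4961, 0.0494, 0.2327]
tool_rot: [0.838, 0.545, 0.0, -0.0]
ft_force: [1.3, -0.7, 0.4]
grip_width: 0.0867
grip_force: 0.0
time: 2.23
position: [0.5694, 0.2232, 0.1994]
tool_rot: [0.838, 0.545, 0.001, -0.0]
ft_force: [0.3, -0.4, 0.2]
grip_width: 0.087
grip_force: 0.0
now [569.4 223.2 199.4] yaw 66.1
-> ((588, 258, 160), 66)
    [39.3  2.8 39.4] [ 0.  -0.1  0.1]
```

```bash

python3 -m crank '[39,3,39,0,0,0,0,39,3,39,0,0,0,0,39,3,39,0,0,0,0,39,3,39,0,0,0,0,39,3,39,0,0,0,0]'
python3 - <<'E'
from h import *
from rig import robot
K,T,I=wcam(robot,"pics/w1.png")
k=blobs(I,(0,0,560,420),150); h=cv2.convexHull(k)
p=np.array([ray(K,T,u[0],.02)[:2] for u in h])*1000
print(cv2.minAreaRect(p.astype(np.float32)),proj(K,T,(.588,.258,.02)))
E
```

```text
time: 2.65
position: [0.5863, 0.2529, 0.162]
tool_rot: [0.839, 0.544, -0.0, 0.0]
ft_force: [-0.2, -0.3, 0.6]
grip_width: 0.0867
grip_force: 0.0
((584.8453979492188, 252.85496520996094), (67.7841796875, 90.40673065185547), 65.90316009521484) [277.16488865 199.82057097]
```

View pics/w1.png

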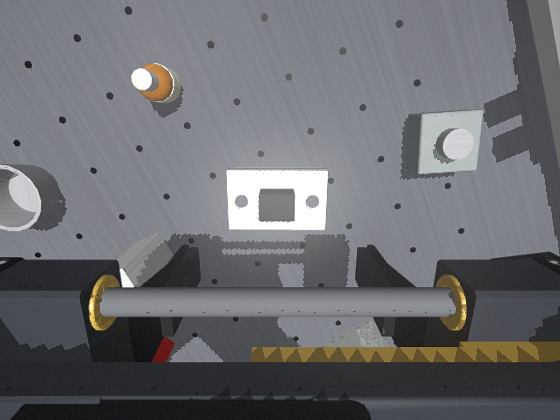

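The wrist view shows the carrier's base top at (228-327, 170-231), centred at (277.5,200.5), which matches the prediction. It is aligned with the jaws, so I descend onto its block.

```bash

python3 - <<'E'
from h import *
from rig import robot
plan([((588,258,48),66)],robot)
E
```

```text
now [586.6 252.9 162.6] yaw 65.9
-> ((588, 258, 48), 66)
    [  5.3  -0.9 114.6] [ 0.  -0.  -0.1]
```

```bash

python3 -m crank '[5,-1,40,0,0,0,0,5,-1,80,0,0,0,0,5,-1,105,0,0,0,0,5,-1,105,0,0,0,0,5,-1,105,0,0,0,0]'
python3 - <<'E'
from h import *
from rig import robot
plan([((588,258,48),66)],robot)
E
```

```text
time: 3.12
position: [0.5872, 0.2581, 0.0567]
tool_rot: [0.839, 0.544, -0.001, -0.0]
ft_force: [0.7, 0.1, 1.4]
grip_width: 0.0869
grip_force: 0.0
now [587.2 258.1  56.7] yaw 65.9
-> ((588, 258, 48), 66)
    [0.3 0.8 8.7] [-0.1  0.1 -0.1]
```

```bash

python3 -m crank '[0,1,8.5,0,0,0,0,0,1,8.5,0,0,0,0,0,1,8.5,0,0,0,255,0,1,8.5,0,0,0,255,0,1,8.5,0,0,0,255]' 40
python3 -m crank '[0,0,0,0,0,0,255,0,0,0,0,0,0,255,0,0,0,0,0,0,255,0,0,-10,0,0,0,255,0,0,-20,0,0,0,255]'
python3 - <<'E'
from h import *
from rig import robot
def cw(x,y):
    a=np.radians(10.6); return np.array([554.3+x*np.cos(a)-y*np.sin(a),11+x*np.sin(a)+y*np.cos(a)])
x,y=cw(-4,-23).round(1); print(x,y)
plan([((588,258,160),66),((x,y,150),100.6)],robot)
E
```

```text
time: 3.53
position: [0.5891, 0.2591, 0.0493]
tool_rot: [0.839, 0.545, 0.001, 0.0]
ft_force: [0.4, 0.1, 0.2]
grip_width: 0.0746
grip_force: 0.0
time: 3.95
position: [0.5879, 0.2588, 0.0681]
tool_rot: [0.839, 0.545, -0.001, -0.0]
ft_force: [-0.1, -0.7, 0.2]
grip_width: 0.0412
grip_force: 0.0
554.6 -12.3
now [587.9 258.8  68.1] yaw 66.0
-> ((588, 258, 160), 66)
    [ -0.8   0.3 -91.9] [-0.1  0.1  0. ]
-> ((np.float64(554.6), np.float64(-12.3), 150), 100.6)
    [-130.3   39.7    5. ] [ -0.   -0.  -17.3]
    [-136.2   -0.8    5. ] [ -0.   -0.  -17.3]
```

```bash

python3 -m crank '[0,0,0,0,0,0,100,0,0,19,0,0,0,100,0,0,19,0,0,0,100,0,0,19,0,0,0,255,0,0,19,0,0,0,255]' 40
python3 -m crank '[0,0,0,0,0,0,255,0,0,0,0,0,0,255,0,0,0,0,0,0,255,0,0,0,0,0,0,255,0,0,0,0,0,0,255]'
```

```text
time: 4.37
position: [0.5884, 0.259, 0.0493]
tool_rot: [0.839, 0.545, -0.0, -0.0]
ft_force: [0.5, 0.7, 0.5]
grip_width: 0.0459
grip_force: 0.0
time: 4.78
position: [0.5887, 0.259, 0.0496]
tool_rot: [0.839, 0.545, 0.0, 0.0]
ft_force: [0.0, -0.1, 2.0]
grip_width: 0.03
grip_force: 40.0
```

```bash

python3 -m crank '[0,0,-15,0,0,0,255,0,0,-40,0,0,0,255,0,0,-75,0,0,0,255,0,0,-100,0,0,0,255,0,0,-100,0,0,0,255]'
python3 -m crank '[-26,8,1,0,0,-3.5,255,-52,16,2,0,0,-7,255,-78,24,3,0,0,-10.5,255,-104,32,4,0,0,-14,255,-130,40,5,0,0,-17.3,255]'
python3 -m crank '[-28,0,1,0,0,-3.5,255,-56,0,2,0,0,-7,255,-84,0,3,0,0,-10.5,255,-112,0,4,0,0,-14,255,-136,-1,5,0,0,-17.3,255]'
python3 - <<'E'
from h import *
from rig import robot
plan([((554.6,-12.3,150),100.6)],robot)
wcam(robot,"pics/w2.png")
E
```

```text
time: 5.2
position: [0.5918, 0.2599, 0.1545]
tool_rot: [0.839, 0.545, 0.005, 0.002]
ft_force: [0.1, 1.9, -0.1]
grip_width: 0.0294
grip_force: 40.0
time: 5.62
position: [0.5707, 0.1228, 0.1427]
tool_rot: [0.746, 0.666, -0.001, -0.001]
ft_force: [0.2, 0.0, -2.2]
grip_width: 0.0296
grip_force: 40.0
time: 6.03
position: [0.5542, -0.0127, 0.1378]
tool_rot: [0.638, 0.77, -0.001, -0.001]
ft_force: [-0.0, -0.1, -1.9]
grip_width: 0.0298
grip_force: 40.0
now [554.2 -12.7 137.8] yaw 100.8
-> ((554.6, -12.3, 150), 100.6)
    [  0.4   0.4 -12.2] [-0.1 -0.   0.2]
```

View pics/w2.png

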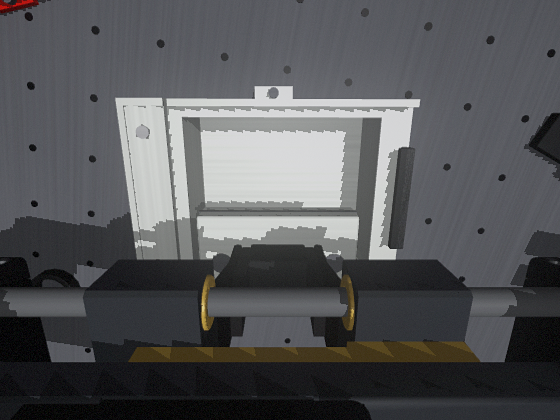

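The case's +y side shows with its inner rim corner near (183,117). The cheek corners are at (117,98) and (420,100). I compare these with projections.

```bash
cat >> h.py <<'E'
def cw(x,y,z=None,o=(554.3,11.0,10.6)):
    a=np.radians(o[2]); p=[o[0]+x*np.cos(a)-y*np.sin(a),o[1]+x*np.sin(a)+y*np.cos(a)]
    return np.array(p+([z] if z is not None else []))
E
python3 - <<'E'
from h import *
from rig import robot
K,T,I=wcam(robot)
for p in ((-70,54,55),(62,54,55),(-104,65,71),(82,65,64),(82,60.5,64),(-76,60.5,71),(73,35,66)): print(p,proj(K,T,cw(*p)/1000).round(1))
E
```

```text
(-70, 54, 55) [180.4 111.1]
(62, 54, 55) [381.9 111.6]
(-104, 65, 71) [114.2  91.5]
(82, 65, 64) [420.5  93. ]
(82, 60.5, 64) [419.5 100.7]
(-76, 60.5, 71) [161.7  99.6]
(73, 35, 66) [401.6 142.7]
```

```bash

python3 - <<'E'
from h import *
from rig import robot
print(robot.get_obs()["position"])
K,T,I=wcam(robot); g=I.min(2).astype(int)
for x in (-60,-40,30,50):
    u=proj(K,T,cw(x,65,64)/1000); v=proj(K,T,cw(x,60.5,64)/1000); w=proj(K,T,cw(x,54,55)/1000)
    c=int(round(u[0])); print(u.round(1),v.round(1),w.round(1)); print(g[82:126,c].tolist())
plan([((*cw(-4,-24),60),100.6)],robot)
E
```

```text
[ 0.55412771 -0.01431715  0.13770965]
[189.   96.9] [189.6 104.6] [194.  115.4]
[94, 97, 98, 97, 98, 95, 98, 99, 98, 97, 100, 101, 98, 95, 153, 207, 207, 207, 207, 207, 208, 213, 132, 137, 138, 213, 215, 213, 213, 213, 213, 215, 221, 121, 85, 89, 91, 86, 107, 111, 111, 108, 110, 109]
[221.1  96.8] [221.5 104.4] [224.4 115.2]
[95, 95, 96, 95, 97, 98, 99, 100, 95, 99, 101, 101, 99, 95, 186, 210, 210, 211, 210, 210, 211, 217, 132, 141, 142, 212, 214, 214, 213, 213, 214, 215, 203, 152, 145, 146, 148, 150, 151, 149, 148, 150, 151, 150]
[333.8  96.3] [333.4 104. ] [330.7 114.8]
[100, 99, 99, 99, 99, 101, 100, 104, 102, 105, 105, 106, 104, 97, 213, 214, 212, 213, 212, 214, 216, 166, 146, 145, 143, 150, 150, 210, 214, 214, 212, 217, 189, 150, 144, 145, 145, 148, 150, 146, 145, 143, 147, 145]
[366.   96.2] [365.5 103.8] [361.1 114.7]
[98, 97, 96, 97, 99, 96, 99, 100, 101, 102, 100, 100, 98, 126, 212, 214, 212, 212, 211, 213, 217, 166, 138, 138, 140, 134, 214, 214, 213, 214, 214, 219, 143, 89, 89, 90, 91, 91, 89, 89, 89, 87, 90, 90]
now [554.3 -12.6 137.9] yaw 100.4
-> ((np.float64(554.783091018107), np.float64(-13.326253782040185), 60), 100.6)
    [-0.9  0.5 77.9] [-0.1 -0.1 -0.2]
```

The case pose is confirmed to sub-pixel. I lower the carrier.

```bash

python3 -m crank '[-1,0,25,0,0,0,255,-1,0,50,0,0,0,255,-1,0,70,0,0,0,255,-1,0,74,0,0,0,255,-1,0,74,0,0,0,255]'
python3 -m crank '[0,0,3,0,0,0,255,0,0,6,0,0,0,255,0,0,8,0,0,0,255,0,0,8,0,0,0,255,0,0,8,0,0,0,255]'
```

```text
time: 6.6
position: [0.554, -0.0107, 0.0633]
tool_rot: [0.638, 0.77, -0.001, -0.002]
ft_force: [-0.8, 0.2, -2.4]
grip_width: 0.0296
grip_force: 40.0
time: 7.02
position: [0.5558, -0.0121, 0.0576]
tool_rot: [0.639, 0.769, 0.0, 0.0]
ft_force: [1.0, 0.6, -1.9]
grip_width: 0.0294
grip_force: 40.0
```

```bash

python3 -m crank '[0,0,1,0,0,0,255,0,0,2,0,0,0,255,0,0,3,0,0,0,255,0,0,3,0,0,0,255,0,0,3,0,0,0,255]'
```

```text
time: 7.43
position: [0.5556, -0.0123, 0.0546]
tool_rot: [0.639, 0.769, 0.0, 0.0]
ft_force: [-1.1, -0.5, 3.4]
grip_width: 0.0293
grip_force: 40.0
```

```bash

python3 -m crank '[0,0,0,0,0,0,0,0,0,0,0,0,0,0,0,0,0,0,0,0,0,0,0,-10,0,0,0,0,0,-50,0,0,0,0]'
python3 -m crank '[0,0,-30,0,0,0,0,0,0,-60,0,0,0,0,0,0,-70,0,0,0,0,0,0,-70,0,0,0,0,0,0,-70,0,0,0,0]'
python3 - <<'E'
from h import *
from rig import robot
plan([((412,258,170),90),((412,258,95),90)],robot)
c=robot.camera("top");K,T,I=c["intrinsics"],c["extrinsics"],c["pixels"]
E
```

```text
time: 7.85
position: [0.5556, -0.012, 0.1243]
tool_rot: [0.639, 0.769, 0.0, 0.001]
ft_force: [-0.4, -0.3, 0.4]
grip_width: 0.0552
grip_force: 0.0
now [555.6 -12.  124.3] yaw 100.6
-> ((412, 258, 170), 90)
    [145.9 -45.7 -23. ] [0.  0.  5.3]
    [141.1 -59.  -22.9] [0.  0.  5.3]
-> ((412, 258, 95), 90)
    [-0.  0. 75.] [-0. -0. -0.]$: bad value
```

The first of those two calls was malformed and refused, so the lift began while the jaws were still opening. I'll check the carrier with the top camera as I move away.

```bash

python3 -m crank '[29,-9,-5,0,0,1,100,58,-18,-9,0,0,2,200,87,-27,-14,0,0,3,255,116,-36,-18,0,0,4,255,146,-46,-23,0,0,5.3,255]'
python3 -m crank '[28,-12,-5,0,0,1,255,56,-24,-9,0,0,2,255,84,-36,-14,0,0,3,255,112,-48,-18,0,0,4,255,141,-59,-23,0,0,5.3,255]'
python3 - <<'E'
from h import *
from rig import robot
plan([((412,258,95),90)],robot)
c=robot.camera("top");K,T,I=c["intrinsics"],c["extrinsics"],c["pixels"]
print([proj(K,T,cw(*p)/1000).round(1) for p in ((-49,-51,25),(-49,5,25),(41,-51,25),(41,5,25))])
cv2.imwrite("pics/t2.png",cv2.resize(I[120:290,110:350],None,fx=3,fy=3,interpolation=cv2.INTER_CUBIC)[:,:,::-1])
E
```

```text
time: 8.32
position: [0.4816, 0.1238, 0.1454]
tool_rot: [0.674, 0.738, -0.001, -0.001]
ft_force: [0.4, 0.7, 0.9]
grip_width: 0.0411
grip_force: 0.0
time: 8.73
position: [0.4093, 0.2585, 0.1684]
tool_rot: [0.708, 0.707, -0.002, -0.001]
ft_force: [1.4, -0.2, -1.2]
grip_width: 0.0084
grip_force: 0.0
now [409.3 258.5 168.4] yaw 89.9
-> ((412, 258, 95), 90)
    [-0.4  3.  73.4] [-0.2  0.1 -0.1]
[array([291.8, 204.1]), array([270.8, 208.2]), array([285.1, 170.7]), array([264.2, 174.8])]
```

View pics/t2.png

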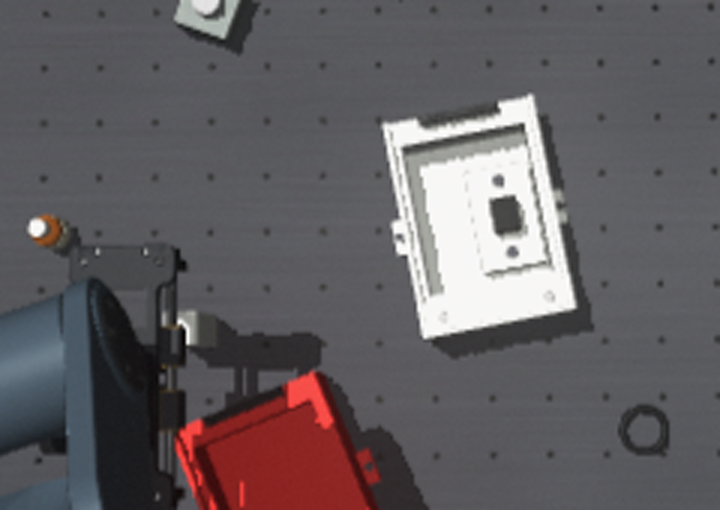

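The carrier lies well in the case, with its block at (279,192). The post still stands at about (177,229). I descend and tip it towards +x.

```bash

python3 -m crank '[0,3,35,0,0,0,255,0,3,70,0,0,0,255,0,3,73,0,0,0,255,0,3,73,0,0,0,255,0,3,73,0,0,0,255]'
python3 -m crank '[0,5,0,0,0,0,255,0,10,0,0,0,0,255,0,15,0,0,0,0,255,0,20,0,0,0,0,255,0,25,0,0,0,0,255]'
python3 -m crank '[0,4,0,0,0,0,255,0,8,0,0,0,0,255,0,12,0,0,0,0,255,0,16,0,0,0,0,255,0,20,0,0,0,0,255]'
python3 -m crank '[0,4,0,0,0,0,255,0,8,0,0,0,0,255,0,10,0,0,0,0,255,0,10,0,0,0,0,255,0,10,-30,0,0,0,255]'
python3 -m crank '[0,-10,-30,0,0,0,0,0,-10,-60,0,0,0,0,0,-10,-60,0,0,0,0,0,-10,-60,0,0,0,0,0,-10,-60,0,0,0,0]'
python3 - <<'E'
from h import *
from rig import robot
wcam(robot,"pics/w3.png")
plan([((507,258,150),90)],robot)
E
```

```text
time: 9.2
position: [0.4143, 0.2576, 0.0968]
tool_rot: [0.707, 0.707, -0.001, -0.0]
ft_force: [0.2, 0.3, -0.0]
grip_width: 0.0006
grip_force: 0.0
time: 9.62
position: [0.4407, 0.258, 0.0979]
tool_rot: [0.707, 0.707, 0.001, 0.0]
ft_force: [0.0, -0.2, 0.7]
grip_width: 0.0008
grip_force: 0.2
time: 10.03
position: [0.4599, 0.2579, 0.097]
tool_rot: [0.707, 0.707, -0.0, -0.0]
ft_force: [0.5, 0.7, -0.6]
grip_width: 0.0005
grip_force: 0.0
time: 10.45
position: [0.4662, 0.2567, 0.1229]
tool_rot: [0.707, 0.707, -0.005, -0.003]
ft_force: [0.3, -0.2, 0.4]
grip_width: 0.0006
grip_force: 0.0
time: 10.87
position: [0.459, 0.2578, 0.1868]
tool_rot: [0.707, 0.707, -0.0, -0.0]
ft_force: [0.5, -0.2, -0.2]
grip_width: 0.0261
grip_force: 0.0
now [458.6 257.6 186.1] yaw 90.0
-> ((507, 258, 150), 90)
    [ 0.4 48.4 36. ] [-0.1  0.   0. ]
```

View pics/w3.png

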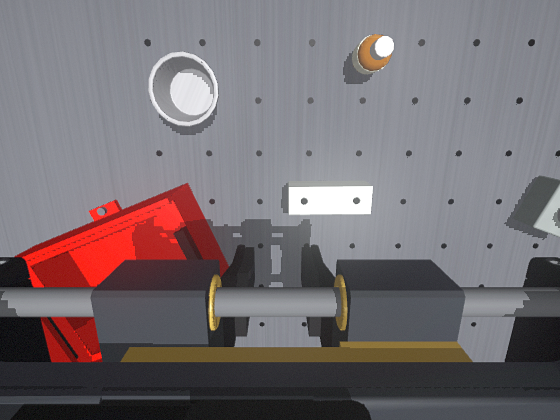

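The post has tipped cleanly and lies along x at (289-372, 186-214). I move above it and measure.

```bash

python3 -m crank '[0,20,15,0,0,0,0,0,40,30,0,0,0,0,0,48,36,0,0,0,0,0,48,36,0,0,0,0,0,48,36,0,0,0,0]'
python3 - <<'E'
from h import *
from rig import robot
K,T,I=wcam(robot)
k=blobs(I,(200,100,380,250),150); h=cv2.convexHull(k)
p=np.array([ray(K,T,u[0],.028)[:2] for u in h])*1000
r=cv2.minAreaRect(p.astype(np.float32)); print(r,cv2.boundingRect(k))
b=r[0]
plan([((b[0],b[1],60),90),((b[0],b[1],28),90)],robot)
E
```

```text
time: 11.33
position: [0.5063, 0.2575, 0.1496]
tool_rot: [0.707, 0.707, -0.002, -0.001]
ft_force: [0.2, 0.6, -0.5]
grip_width: 0.0635
grip_force: 0.0
((519.9755859375, 266.89794921875), (70.2121810913086, 105.36591339111328), 75.5024642944336) (232, 160, 122, 90)
now [506.2 257.7 150.3] yaw 90.0
-> ((519.9755859375, 266.89794921875, 60), 90)
    [ 9.3 14.1 90.3] [-0.2  0.  -0. ]
-> ((519.9755859375, 266.89794921875, 28), 90)
    [-0. -0. 32.] [ 0. -0.  0.]
```

```bash

python3 - <<'E'
from h import *
from rig import robot
print(robot.get_obs()["grip_width"])
K,T,I=wcam(robot)
for t in (215,235):
  k=blobs(I,(150,100,450,250),t); h=cv2.convexHull(k)
  p=np.array([ray(K,T,u[0],.028)[:2] for u in h])*1000
  r=cv2.minAreaRect(p.astype(np.float32)); print(t,r,cv2.boundingRect(k))
b=r[0]
plan([((b[0],b[1],60),90),((b[0],b[1],28),90)],robot)
E
```

```text
0.06678035725065326
215 ((508.8038330078125, 258.7835998535156), (79.30113983154297, 27.377504348754883), 0.019057516008615494) (234, 195, 95, 32)
235 ((508.7969970703125, 258.6085205078125), (79.03162384033203, 26.90462875366211), 0.6588325500488281) (234, 195, 95, 32)
now [506.2 257.8 150.8] yaw 90.0
-> ((508.7969970703125, 258.6085205078125, 60), 90)
    [ 0.8  2.8 90.8] [-0.1  0.   0. ]
-> ((508.7969970703125, 258.6085205078125, 28), 90)
    [-0. -0. 32.] [ 0. -0.  0.]
```

```bash

python3 -m crank '[1,3,30,0,0,0,0,1,3,60,0,0,0,0,1,3,84,0,0,0,0,1,3,84,0,0,0,0,1,3,84,0,0,0,0]'
python3 -m crank '[0,0,0,0,0,0,0,0,0,0,0,0,0,0,0,0,0,0,0,0,0,0,0,0,0,0,0,0,0,0,0,0,0,0,0]'
python3 - <<'E'
from h import *
from rig import robot
plan([((508.8,258.7,29.5),90)],robot)
wcam(robot);plan([((508.8,258.7,29.5),90)],robot)
E
```

```text
time: 11.85
position: [0.5091, 0.2589, 0.0668]
tool_rot: [0.707, 0.707, -0.001, -0.001]
ft_force: [0.1, -0.1, 0.1]
grip_width: 0.0866
grip_force: 0.0
time: 12.27
position: [0.5111, 0.2591, 0.0681]
tool_rot: [0.707, 0.707, 0.001, 0.0]
ft_force: [-0.1, -0.1, -0.6]
grip_width: 0.087
grip_force: 0.0
now [511.1 259.1  68.1] yaw 90.0
-> ((508.8, 258.7, 29.5), 90)
    [-0.4 -2.3 38.6] [ 0.1 -0.   0. ]
now [510.9 259.1  67.8] yaw 90.0
-> ((508.8, 258.7, 29.5), 90)
    [-0.4 -2.1 38.3] [ 0.1 -0.   0. ]
```

```bash

python3 -m crank '[0,-1.5,0,0,0,0,0,0,-1.5,10,0,0,0,0,0,-1.5,16,0,0,0,0,0,-1.5,25,0,0,0,0,0,-1.5,28,0,0,0,0]'
python3 -m crank '[0,0,5,0,0,0,0,0,0,10,0,0,0,0,0,0,10,0,0,0,0,0,0,10,0,0,0,255,0,0,10,0,0,0,255]' 35
python3 -m crank '[0,0,0,0,0,0,255,0,0,0,0,0,0,255,0,0,0,0,0,0,255,0,0,0,0,0,0,255,0,0,0,0,0,0,255]'
```

```text
time: 12.73
position: [0.508, 0.2586, 0.0371]
tool_rot: [0.707, 0.707, -0.001, -0.001]
ft_force: [-0.4, -0.2, -0.5]
grip_width: 0.0868
grip_force: 0.0
time: 13.15
position: [0.5092, 0.259, 0.0291]
tool_rot: [0.707, 0.707, 0.0, 0.0]
ft_force: [-2.1, 1.1, -0.3]
grip_width: 0.0804
grip_force: 1.7
time: 13.57
position: [0.509, 0.2589, 0.0291]
tool_rot: [0.707, 0.707, -0.0, -0.0]
ft_force: [0.5, -0.2, -1.2]
grip_width: 0.0798
grip_force: 35.0
```

```bash

python3 -m crank '[0,0,-20,0,0,0,255,0,0,-50,0,0,0,255,0,0,-80,0,0,0,255,0,0,-110,0,0,0,255,0,0,-110,0,0,0,255]'
python3 - <<'E'
from h import *
from rig import robot
plan([((*cw(-4,31).round(1),140),100.6),((*cw(-4,31).round(1),45),100.6)],robot)
E
```

```text
time: 13.98
position: [0.5126, 0.2601, 0.1447]
tool_rot: [0.707, 0.707, 0.005, 0.003]
ft_force: [1.0, -0.0, -1.2]
grip_width: 0.0797
grip_force: 35.0
now [512.6 260.1 144.7] yaw 90.0
-> ((np.float64(544.7), np.float64(40.7), 140), 100.6)
    [-109.7   16.     2.1] [ 0.3 -0.1 -5.3]
    [-110.7    5.8    2.2] [ 0.3 -0.1 -5.3]
-> ((np.float64(544.7), np.float64(40.7), 45), 100.6)
    [ 0.  0. 95.] [-0.  0.  0.]
```

```bash

python3 -m crank '[-22,3,0,0,0,-1,255,-44,6,0,0,0,-2,255,-66,10,0,0,0,-3,255,-88,13,0,0,0,-4,255,-110,16,0,0,0,-5.3,255]'
python3 -m crank '[-22,1,0,0,0,-1,255,-44,2,0,0,0,-2,255,-66,3,0,0,0,-3,255,-90,5,0,0,0,-4,255,-111,6,0,0,0,-5.3,255]'
python3 -m crank '[0,0,0,0,0,0,255,0,0,0,0,0,0,255,0,0,0,0,0,0,255,0,0,0,0,0,0,255,0,0,0,0,0,0,255]'
python3 - <<'E'
from h import *
from rig import robot
wcam(robot,"pics/w4.png")
plan([((*cw(-4,31).round(1),45),100.6)],robot)
E
```

```text
time: 14.4
position: [0.5245, 0.148, 0.1384]
tool_rot: [0.673, 0.74, -0.0, -0.0]
ft_force: [-0.2, -0.4, -1.9]
grip_width: 0.0794
grip_force: 35.0
time: 14.82
position: [0.541, 0.0376, 0.1383]
tool_rot: [0.638, 0.77, -0.0, -0.0]
ft_force: [0.5, -0.3, -1.8]
grip_width: 0.0799
grip_force: 35.0
time: 15.23
position: [0.5408, 0.04, 0.1388]
tool_rot: [0.638, 0.77, -0.0, -0.0]
ft_force: [-0.8, 0.1, -1.8]
grip_width: 0.0798
grip_force: 35.0
now [540.9  40.  138.9] yaw 100.7
-> ((np.float64(544.7), np.float64(40.7), 45), 100.6)
    [-0.   3.9 93.9] [-0.  -0.   0.1]
```

View pics/w4.png

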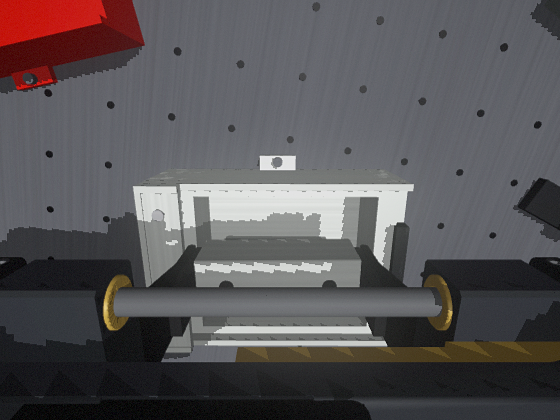

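The post is held above the case opening, with the case's inner +y edge at row 195. I lower it.

```bash

python3 -m crank '[0,4,25,0,0,0,255,0,4,50,0,0,0,255,0,4,75,0,0,0,255,0,4,92,0,0,0,255,0,4,92,0,0,0,255]'
python3 -m crank '[0,0,3,0,0,0,255,0,0,6,0,0,0,255,0,0,8,0,0,0,255,0,0,8,0,0,0,255,0,0,8,0,0,0,255]'
python3 - <<'E'
from h import *
from rig import robot
plan([((*cw(-4,31).round(1),34),100.6)],robot)
E
```

```text
time: 15.7
position: [0.5428, 0.0406, 0.0439]
tool_rot: [0.638, 0.77, -0.002, -0.003]
ft_force: [-0.6, 1.0, -2.2]
grip_width: 0.0797
grip_force: 35.0
time: 16.12
position: [0.5458, 0.0397, 0.0399]
tool_rot: [0.639, 0.769, 0.0, 0.001]
ft_force: [0.3, 0.2, -2.1]
grip_width: 0.0801
grip_force: 35.0
now [545.8  39.7  39.9] yaw 100.6
-> ((np.float64(544.7), np.float64(40.7), 34), 100.6)
    [ 1.2 -0.9  5.9] [0.1 0.  0. ]
```

```bash

python3 -m crank '[0,0,2,0,0,0,255,0,0,4,0,0,0,255,0,0,5.5,0,0,0,255,0,0,5.5,0,0,0,255,0,0,5.5,0,0,0,255]'
```

```text
time: 16.53
position: [0.5454, 0.0396, 0.0341]
tool_rot: [0.639, 0.769, 0.0, 0.0]
ft_force: [-0.3, -0.6, 3.3]
grip_width: 0.08
grip_force: 35.0
```

```bash

python3 -m crank '[0,0,0,0,0,0,0,0,0,0,0,0,0,0,0,0,0,0,0,0,0,0,0,0,0,0,0,0,0,0,0,0,0,0,0]'
python3 -m crank '[0,0,-10,0,0,0,0,0,0,-40,0,0,0,0,0,0,-80,0,0,0,0,0,0,-120,0,0,0,0,0,0,-130,0,0,0,0]'
python3 - <<'E'
from h import *
from rig import robot
plan([((515,-309,160),95)],robot)
E
```

```text
time: 16.95
position: [0.5452, 0.0397, 0.0334]
tool_rot: [0.639, 0.769, -0.0, -0.0]
ft_force: [-0.8, -0.1, 0.3]
grip_width: 0.0872
grip_force: 0.0
time: 17.37
position: [0.5485, 0.0395, 0.1697]
tool_rot: [0.639, 0.769, 0.003, 0.005]
ft_force: [1.1, -0.1, 1.0]
grip_width: 0.0874
grip_force: 0.0
now [548.5  39.5 169.7] yaw 100.6
-> ((515, -309, 160), 95)
    [-168.2  -48.6    4.9] [0.3 0.1 2.8]
    [-170.4  -40.3    4.9] [0.3 0.1 2.8]
```

```bash

python3 -m crank '[-34,-10,1,0,0,0.5,0,-68,-20,2,0,0,1,0,-102,-30,3,0,0,2,0,-136,-40,4,0,0,2.5,0,-168,-49,4,0,0,2.8,0]'
python3 -m crank '[-34,-8,1,0,0,0.5,0,-68,-16,2,0,0,1,0,-102,-24,3,0,0,2,0,-136,-32,4,0,0,2.5,0,-170,-40,4,0,0,2.8,0]'
python3 -m crank '[0,0,0,0,0,0,0,0,0,0,0,0,0,0,0,0,0,0,0,0,0,0,0,0,0,0,0,0,0,0,0,0,0,0,0]'
python3 - <<'E'
from h import *
from rig import robot
K,T,I=wcam(robot,"pics/w5.png")
k=blobs(I,(0,0,560,420),190); h=cv2.convexHull(k); print(cv2.boundingRect(k))
for p in ((-80,-57),(80,-57),(-80,57),(80,57)): print(p,proj(K,T,cw(*p,4,o=(515,-309,5))/1000).round(1))
for p in ((-7,-30),(7,-30),(-7,30),(7,30)): print(p,proj(K,T,cw(*p,34,o=(515,-309,5))/1000).round(1))
c=robot.camera("top");t=c["pixels"][135:245,220:310]
A=np.hstack([I,np.zeros((420,240,3),np.uint8)]); t=cv2.resize(t,(240,293),interpolation=cv2.INTER_CUBIC); A[:293,560:]=t
cv2.imwrite("pics/m5.png",A[:,:,::-1])
plan([((515,-309,60),95)],robot)
E
```

```text
time: 17.78
position: [0.5273, -0.1359, 0.1598]
tool_rot: [0.657, 0.754, -0.0, -0.0]
ft_force: [0.3, -0.4, 0.1]
grip_width: 0.0867
grip_force: 0.0
time: 18.2
position: [0.5107, -0.3098, 0.1556]
tool_rot: [0.676, 0.737, 0.0, -0.0]
ft_force: [0.9, -0.1, -0.2]
grip_width: 0.0869
grip_force: 0.0
time: 18.62
position: [0.5114, -0.3065, 0.1556]
tool_rot: [0.675, 0.738, 0.0, -0.001]
ft_force: [-0.6, 1.1, -0.2]
grip_width: 0.0871
grip_force: 0.0
(192, 145, 179, 117)
(-80, -57) [200.1 261.4]
(80, -57) [362.  261.6]
(-80, 57) [191.5 144. ]
(80, 57) [371.9 144.2]
(-7, -30) [273.6 248.3]
(7, -30) [289.6 248.3]
(-7, 30) [273.5 180.7]
(7, 30) [290.5 180.7]
now [ 511.6 -306.9  155.6] yaw 95.1
-> ((515, -309, 60), 95)
    [-2.4  3.2 95.6] [-0.  -0.   0.1]
```

View pics/m5.png

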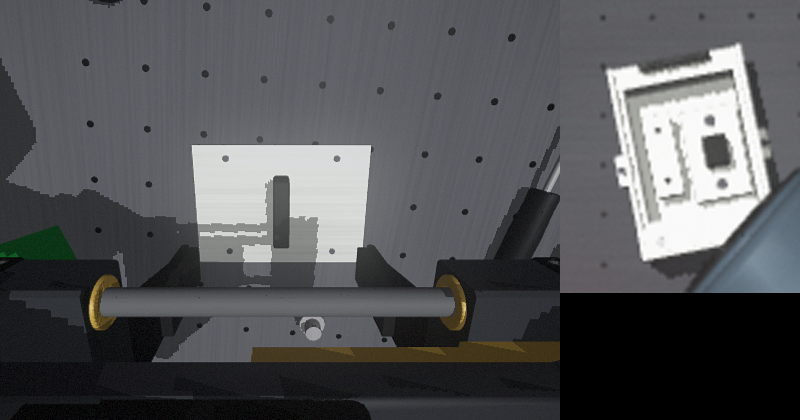

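The cover matches the prediction at (192-371, 145-262). In the top inset the post and carrier lie side by side in the case. I grip the handle.

```bash

python3 -m crank '[-2,3,30,0,0,0,0,-2,3,60,0,0,0,0,-2,3,85,0,0,0,0,-2,3,95,0,0,0,0,-2,3,95,0,0,0,0]'
python3 - <<'E'
from h import *
from rig import robot
plan([((515,-309,33),95)],robot)
E
```

```text
time: 19.13
position: [0.5133, -0.3082, 0.0581]
tool_rot: [0.675, 0.738, -0.0, -0.003]
ft_force: [0.4, -0.1, 0.4]
grip_width: 0.0873
grip_force: 0.0
now [ 513.3 -308.2   58.1] yaw 95.1
-> ((515, -309, 33), 95)
    [-1.1  1.7 25.1] [-0.2 -0.2  0.1]
```

```bash

python3 -m crank '[-1,1,10,0,0,0,0,-1,1,24,0,0,0,0,-1,1,25,0,0,0,0,-1,1,25,0,0,0,255,-1,1,25,0,0,0,255]' 60
python3 -m crank '[0,0,0,0,0,0,255,0,0,0,0,0,0,255,0,0,0,0,0,0,255,0,0,0,0,0,0,255,0,0,0,0,0,0,255]'
python3 -m crank '[0,0,0,0,0,0,255,0,0,0,0,0,0,255,0,0,0,0,0,0,255,0,0,0,0,0,0,255,0,0,0,0,0,0,255]'
python3 -m crank '[0,0,0,0,0,0,255,0,0,0,0,0,0,255,0,0,0,0,0,0,255,0,0,0,0,0,0,255,0,0,0,0,0,0,255]'
```

```text
time: 19.55
position: [0.5163, -0.3114, 0.0366]
tool_rot: [0.676, 0.737, 0.0, 0.001]
ft_force: [-0.1, -0.2, 0.6]
grip_width: 0.0802
grip_force: 0.0
time: 19.97
position: [0.5158, -0.311, 0.0358]
tool_rot: [0.676, 0.737, 0.0, 0.0]
ft_force: [-0.6, -0.8, -0.0]
grip_width: 0.0482
grip_force: 0.0
time: 20.38
position: [0.5156, -0.3109, 0.0355]
tool_rot: [0.676, 0.737, -0.0, -0.0]
ft_force: [-1.8, -1.5, 0.7]
grip_width: 0.0147
grip_force: 0.4
time: 20.8
position: [0.5156, -0.3109, 0.0355]
tool_rot: [0.676, 0.737, -0.0, -0.0]
ft_force: [-0.7, 0.0, -0.1]
grip_width: 0.0135
grip_force: 60.0
```

```bash
cat >> h.py <<'E'
OFF=np.array([2.,0,33.5])   # TCP -> plate centre, tool axes, mm
def lid(xe,ze,th,ye=0,yaw=100.6):
    "TCP waypoint for cover end's lower edge at case (xe,ye,ze), tilt th deg"
    r=pose((0,0,0),yaw,-th)[1]
    return (cw(xe,ye,ze)-r.apply(OFF+[0,-80,2])).round(1),yaw,-th
def lidpos(robot):
    o=robot.get_obs(); p=o["position"]*1000; r=R.from_quat(o["tool_rot"]); a=np.radians(10.6)
    C=R.from_euler("z",a); f=lambda v:(C.inv().apply(p+r.apply(v)-[554.3,11,0])).round(1)
    ax=C.inv().apply(r.apply([0,1,0])); print("E",f(OFF+[0,-80,2]),"catch end bottom",f(OFF+[0,80,2]),"tilt",np.degrees(np.arcsin(ax[2])).round(2),"yaw",np.degrees(np.arctan2(ax[1],ax[0])).round(2),"F",C.inv().apply(o["ft_force"]).round(1))
E
python3 -m crank '[0,0,-10,0,0,0,255,0,0,-40,0,0,0,255,0,0,-80,0,0,0,255,0,0,-120,0,0,0,255,0,0,-130,0,0,0,255]'
python3 -m crank '[0,0,0,0,0,0,255,0,0,0,0,0,0,255,0,0,0,0,0,0,255,0,0,0,0,0,0,255,0,0,0,0,0,0,255]'
python3 - <<'E'
from h import *
from rig import robot
K,T,I=wcam(robot)
o=robot.get_obs(); M=np.linalg.inv(T); m=robot.camera("wrist")["mount"]
g=I.min(2).astype(int); 
for y in (-60,-30,30,60):
    pr=[(m[:3,:3].T@(np.array([x,y,31.5])/1000-m[:3,3])) for x in range(50,70)]
    uv=[K@q/q[2] for q in pr]; print(y,[int(g[int(round(v)),int(round(u))]) for u,v,_ in uv])
plan([lid(-64,120,0),lid(-64,120,9),lid(-64,62,9)],robot)
E
```

```text
time: 21.22
position: [0.5185, -0.3131, 0.1723]
tool_rot: [0.675, 0.737, 0.0, 0.006]
ft_force: [0.1, -0.8, -1.5]
grip_width: 0.0138
grip_force: 60.0
time: 21.63
position: [0.5147, -0.3101, 0.1634]
tool_rot: [0.676, 0.737, -0.0, -0.002]
ft_force: [-0.7, 0.1, -2.8]
grip_width: 0.0134
grip_force: 60.0
-60 [209, 211, 212, 213, 212, 212, 212, 213, 209, 100, 103, 103, 106, 100, 102, 103, 101, 102, 98, 97]
-30 [212, 215, 212, 212, 215, 214, 215, 216, 211, 97, 111, 108, 109, 108, 108, 106, 105, 107, 105, 105]
30 [211, 215, 213, 215, 218, 217, 215, 215, 210, 105, 110, 111, 111, 109, 107, 108, 109, 110, 107, 104]
60 [210, 214, 212, 214, 218, 216, 214, 213, 208, 96, 109, 111, 108, 108, 109, 105, 103, 105, 105, 105]
now [ 515.1 -310.5  164. ] yaw 95.0
-> (array([570.4,  12. , 155.5]), 100.6, 0)
    [158.2  41.6   4.5] [-0.1 -0.1 -2.8]
    [156.   49.3   4.4] [-0.1 -0.1 -2.8]
-> (array([564. ,  10.8, 167.6]), 100.6, -9)
    [ -0.   -6.5 -12.1] [-9.  0. -0.]
-> (array([564. ,  10.8, 109.6]), 100.6, -9)
    [-0.  -9.1 57.3] [ 0.  0. -0.]
```

```bash
sed -i 's/OFF=np.array(\[2.,/OFF=np.array([1.5,/' h.py
python3 -m crank '[32,8,1,0,0,-0.5,255,64,16,2,0,0,-1,255,96,25,3,0,0,-1.7,255,128,34,4,0,0,-2.3,255,158,42,4,0,0,-2.8,255]'
python3 -m crank '[31,10,1,0,0,-0.5,255,62,20,2,0,0,-1,255,93,30,3,0,0,-1.7,255,124,40,4,0,0,-2.3,255,156,49,4,0,0,-2.8,255]'
python3 -m crank '[0,-2,-4,-3,0,0,255,0,-4,-8,-6,0,0,255,0,-6,-12,-9,0,0,255,0,-6,-12,-9,0,0,255,0,-6,-12,-9,0,0,255]'
python3 - <<'E'
from h import *
from rig import robot
lidpos(robot); plan([lid(-64,62,9),lid(-66,58,9),lid(-80,57.5,9)],robot)
E
```

```text
time: 22.15
position: [0.5435, -0.1481, 0.1607]
tool_rot: [0.657, 0.754, -0.0, -0.001]
ft_force: [0.6, 0.8, -1.9]
grip_width: 0.0135
grip_force: 60.0
time: 22.57
position: [0.5712, 0.0128, 0.1568]
tool_rot: [0.639, 0.77, -0.0, -0.0]
ft_force: [0.5, -0.7, -1.8]
grip_width: 0.0134
grip_force: 60.0
time: 22.98
position: [0.5645, 0.0102, 0.1692]
tool_rot: [0.637, 0.767, 0.06, 0.049]
ft_force: [0.7, -0.0, -1.1]
grip_width: 0.0131
grip_force: 60.0
E [-63.6  -1.1 121.8] catch end bottom [ 94.4  -1.2 146.5] tilt 8.88 yaw -0.02 F [ 0.7 -0.2 -1.1]
now [564.5  10.2 169.2] yaw 100.6
-> (array([563.9,  11.3, 109.6]), 100.6, -9)
    [ 1.2 -9.6 58.8] [-0.1 -0.  -0. ]
-> (array([561.9,  10.9, 105.6]), 100.6, -9)
    [-0.  -2.6  3.6] [-0.  0.  0.]
-> (array([548.1,   8.3, 105.1]), 100.6, -9)
    [ -0.  -13.9  -1.7] [-0.  0.  0.]
```

```bash

python3 -m crank '[0,-2,15,0,0,0,255,1,-5,30,0,0,0,255,1,-7,45,0,0,0,255,1,-9.5,57,0,0,0,255,1,-9.5,57,0,0,0,255]'
python3 -m crank '[0,0,0,0,0,0,255,0,0,0,0,0,0,255,0,0,0,0,0,0,255,0,0,0,0,0,0,255,0,0,0,0,0,0,255]'
python3 - <<'E'
from h import *
from rig import robot
lidpos(robot); plan([lid(-66,58,9),lid(-80,57.5,9)],robot)
wcam(robot,"pics/w6.png"); lidpos(robot)
c=robot.camera("side"); A=cv2.resize(c["pixels"][150:290,190:340],None,fx=4,fy=4,interpolation=cv2.INTER_CUBIC); cv2.imwrite("pics/s6.png",A[:,:,::-1])
E
```

```text
time: 23.4
position: [0.5637, 0.011, 0.109]
tool_rot: [0.637, 0.767, 0.059, 0.048]
ft_force: [-1.2, 0.9, -1.9]
grip_width: 0.0133
grip_force: 60.0
time: 23.82
position: [0.5651, 0.011, 0.1125]
tool_rot: [0.637, 0.767, 0.061, 0.051]
ft_force: [0.4, 0.6, -1.1]
grip_width: 0.0136
grip_force: 60.0
E [-62.8  -0.5  64.9] catch end bottom [95.2 -0.4 90.1] tilt 9.08 yaw 0.01 F [ 0.5  0.5 -1.1]
now [565.1  11.  112.5] yaw 100.6
-> (array([561.9,  10.9, 105.6]), 100.6, -9)
    [ 0.4 -4.2  6.3] [0.1 0.  0. ]
-> (array([548.1,   8.3, 105.1]), 100.6, -9)
    [ -0.  -13.9  -1.7] [ 0.  0. -0.]
E [-63.   -0.4  64.7] catch end bottom [95.  -0.4 89.9] tilt 9.06 yaw 0.01 F [ 0.3  0.5 -1.5]
```

View pics/s6.png

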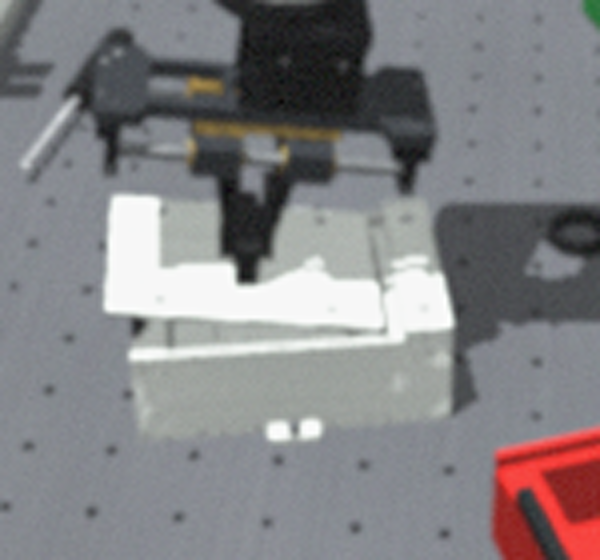

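View pics/w6.png

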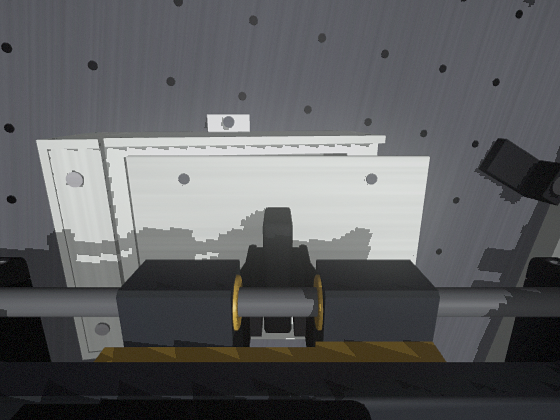

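The cover sits squarely over the case between the cheeks, with its tilted end just ahead of the ledge. I lower it and slide it into the slot.

```bash

python3 -m crank '[0,-2,3,0,0,0,255,0,-4,6,0,0,0,255,0,-4,6.5,0,0,0,255,0,-4,6.5,0,0,0,255,0,-4,6.5,0,0,0,255]'
python3 - <<'E'
from h import *
from rig import robot
lidpos(robot); plan([lid(-66,57.5,9),lid(-80,57.5,9)],robot)
E
```

```text
time: 24.33
position: [0.5616, 0.0106, 0.1045]
tool_rot: [0.637, 0.767, 0.06, 0.05]
ft_force: [0.6, -0.6, -2.1]
grip_width: 0.0131
grip_force: 60.0
E [-66.4  -0.2  57. ] catch end bottom [91.6 -0.3 81.9] tilt 8.98 yaw -0.0 F [ 0.5 -0.7 -2.1]
now [561.6  10.6 104.5] yaw 100.6
-> (array([561.9,  10.9, 105.1]), 100.6, -9)
    [ 0.3  0.5 -0.5] [-0. -0. -0.]
-> (array([548.1,   8.3, 105.1]), 100.6, -9)
    [ -0.  -13.9  -2.2] [ 0. -0.  0.]
```

```bash

python3 -m crank '[0,-3,-0.8,0,0,0,255,0,-6,-1.3,0,0,0,255,0,-9,-1.8,0,0,0,255,0,-12,-2.3,0,0,0,255,0,-13.5,-2.5,0,0,0,255]'
python3 -m crank '[0,0,0,0,0,0,255,0,0,0,0,0,0,255,0,0,0,0,0,0,255,0,0,0,0,0,0,255,0,0,0,0,0,0,255]'
python3 - <<'E'
from h import *
from rig import robot
lidpos(robot); plan([lid(-86,57,9),lid(-91,57,9)],robot)
E
```

```text
time: 24.75
position: [0.5484, 0.0079, 0.1054]
tool_rot: [0.637, 0.767, 0.061, 0.051]
ft_force: [0.9, 1.1, -2.0]
grip_width: 0.0136
grip_force: 60.0
time: 25.17
position: [0.5485, 0.008, 0.1052]
tool_rot: [0.637, 0.767, 0.061, 0.05]
ft_force: [1.3, 0.7, -0.3]
grip_width: 0.0137
grip_force: 60.0
E [-79.7  -0.4  57.6] catch end bottom [78.3 -0.4 82.7] tilt 9.03 yaw 0.01 F [ 1.5  0.5 -0.3]
now [548.5   8.  105.2] yaw 100.6
-> (array([542.3,   7.2, 104.6]), 100.6, -9)
    [ 0.3 -6.3 -0.4] [0. 0. 0.]
-> (array([537.3,   6.3, 104.6]), 100.6, -9)
    [ 0.  -5.  -0.8] [-0.  0. -0.]
```

Inside the slot now. I push against the bar.

```bash

python3 -m crank '[0,-2,0,0,0,0,255,0,-4,-0.3,0,0,0,255,0,-6.3,-0.5,0,0,0,255,0,-6.3,-0.5,0,0,0,255,0,-6.3,-0.5,0,0,0,255]'
python3 -c "
from h import *
from rig import robot
lidpos(robot)"
python3 -m crank '[0,-2,-0.2,0,0,0,255,0,-4,-0.5,0,0,0,255,0,-4.5,-0.6,0,0,0,255,0,-4.5,-0.6,0,0,0,255,0,-4.5,-0.6,0,0,0,255]'
python3 -c "
from h import *
from rig import robot
lidpos(robot)"
```

```text
time: 25.58
position: [0.5436, 0.0068, 0.1053]
tool_rot: [0.637, 0.767, 0.062, 0.052]
ft_force: [4.1, 3.7, -0.6]
grip_width: 0.0135
grip_force: 60.0
E [-84.5  -0.7  57.4] catch end bottom [73.4 -0.8 83.1] tilt 9.23 yaw -0.04 F [ 4.8  2.9 -0.6]
time: 26.0
position: [0.5402, 0.006, 0.1055]
tool_rot: [0.637, 0.766, 0.062, 0.053]
ft_force: [6.0, 4.0, -0.1]
grip_width: 0.0136
grip_force: 60.0
E [-88.   -0.8  57.5] catch end bottom [69.9 -1.  83.5] tilt 9.35 yaw -0.07 F [ 6.6  2.9 -0.1]
```

```bash

python3 -m crank '[1.5,-1,-0.2,0,0,0,255,1.5,-2,-0.3,0,0,0,255,1.5,-3,-0.5,0,0,0,255,1.5,-3,-0.5,0,0,0,255,1.5,-3,-0.5,0,0,0,255]'
python3 -c "
from h import *
from rig import robot
lidpos(robot)
plan([lid(-91,56,9),lid(-91,55.5,6),lid(-91,55.5,3),lid(-91,55.2,0)],robot,(robot.get_obs()['position'],R.from_quat(robot.get_obs()['tool_rot'])))"
```

```text
time: 26.42
position: [0.5383, 0.0061, 0.1058]
tool_rot: [0.637, 0.767, 0.063, 0.054]
ft_force: [8.0, 2.4, -0.9]
grip_width: 0.0137
grip_force: 60.0
E [-89.7  -0.5  57.6] catch end bottom [68.1 -0.6 84. ] tilt 9.51 yaw -0.02 F [ 8.3  0.9 -0.9]
now [538.3   6.1 105.8] yaw 100.5
-> (array([537.3,   6.3, 103.6]), 100.6, -9)
    [ 0.4 -1.3  2.1] [ 0.5  0.2 -0. ]
-> (array([539.7,   6.7,  99.2]), 100.6, -6)
    [-0.   1.7  4.7] [3. 0. 0.]
-> (array([541.8,   7.1,  95.1]), 100.6, -3)
    [0.  1.7 4.3] [ 3.  0. -0.]
-> (array([543.8,   7.5,  90.7]), 100.6, 0)
    [0.  1.8 4.5] [ 3. -0.  0.]
```

```bash

python3 -m crank '[0,-0.5,2,0.5,0,0,255,0,-0.3,4,2,0,0,255,0,0,6.5,3.5,0,0,255,0,0,6.5,3.5,0,0,255,0,0,6.5,3.5,0,0,255]'
python3 -c "
from h import *
from rig import robot
lidpos(robot)
plan([lid(-91,55.5,3),lid(-91,55.2,0)],robot)"
```

```text
time: 26.83
position: [0.5407, 0.0063, 0.0999]
tool_rot: [0.638, 0.768, 0.04, 0.036]
ft_force: [8.3, 1.3, 3.3]
grip_width: 0.0137
grip_force: 60.0
E [-89.9  -0.8  56. ] catch end bottom [69.1 -0.7 73.2] tilt 6.16 yaw 0.0 F [ 8.4 -0.3  3.3]
now [540.7   6.3  99.9] yaw 100.6
-> (array([541.8,   7.1,  95.1]), 100.6, -3)
    [0.6 0.7 4.9] [ 3.2  0.3 -0. ]
-> (array([543.8,   7.5,  90.7]), 100.6, 0)
    [0.  1.8 4.5] [ 3. -0.  0.]
```

```bash

python3 -m crank '[0,0,1.5,1,0,0,255,0,0,3,2,0,0,255,0,0,4.5,3.2,0,0,255,0,0,4.5,3.2,0,0,255,0,0,4.5,3.2,0,0,255]'
python3 -c "
from h import *
from rig import robot
lidpos(robot)
plan([lid(-91,55.2,0)],robot)"
```

```text
time: 27.25
position: [0.5427, 0.0065, 0.0958]
tool_rot: [0.639, 0.769, 0.02, 0.02]
ft_force: [11.0, 3.8, 3.0]
grip_width: 0.0138
grip_force: 60.0
E [-90.1  -0.9  55.9] catch end bottom [69.6 -1.  64.8] tilt 3.17 yaw -0.05 F [11.5  1.7  3. ]
now [542.7   6.5  95.8] yaw 100.5
-> (array([543.8,   7.5,  90.7]), 100.6, 0)
    [0.8 1.  5.1] [ 3.2  0.3 -0.1]
```

```bash

python3 -m crank '[0.5,0.3,1.5,1,0,0,255,0.5,0.7,3,2,0,0,255,0.5,1.2,4.6,3.2,0,0,255,0.5,1.2,4.6,3.2,0,0,255,0.5,1.2,4.6,3.2,0,0,255]'
python3 -c "
from h import *
from rig import robot
lidpos(robot)"
```

```text
time: 27.67
position: [0.5446, 0.007, 0.0913]
tool_rot: [0.639, 0.769, -0.001, 0.002]
ft_force: [12.2, 2.2, 3.7]
grip_width: 0.0132
grip_force: 60.0
E [-90.3  -0.7  55.7] catch end bottom [69.7 -0.8 55.8] tilt 0.04 yaw -0.03 F [12.4 -0.1  3.7]
```

The cover is flat inside the catch. I ride it back with the spring.

```bash

python3 -m crank '[0,1.5,0,0,0,0,255,0,3,0,0,0,0,255,0,5,0,0,0,0,255,0,6.5,0,0,0,0,255,0,6.5,0,0,0,0,255]'
python3 -c "
from h import *
from rig import robot
lidpos(robot)"
```

```text
time: 28.08
position: [0.5475, 0.008, 0.0906]
tool_rot: [0.639, 0.77, -0.004, -0.0]
ft_force: [6.3, -0.7, 5.2]
grip_width: 0.0133
grip_force: 60.0
E [-87.5  -0.4  55.6] catch end bottom [72.5 -0.3 54.6] tilt -0.37 yaw 0.03 F [ 6.  -1.8  5.2]
```

```bash

python3 -m crank '[0,1.5,-0.3,0,0,0,255,0,3,-0.3,0,0,0,255,0,4,-0.3,0,0,0,255,0,4,-0.3,0,0,0,255,0,4,-0.3,0,0,0,255]'
python3 -c "
from h import *
from rig import robot
lidpos(robot)"
```

```text
time: 28.5
position: [0.5494, 0.0086, 0.0906]
tool_rot: [0.638, 0.77, -0.005, -0.002]
ft_force: [2.7, -3.2, 6.5]
grip_width: 0.0136
grip_force: 60.2
E [-85.6  -0.2  55.9] catch end bottom [74.4 -0.  54.2] tilt -0.61 yaw 0.05 F [ 2.  -3.7  6.5]
```

```bash

python3 -m crank '[0,1,-0.5,0,0,0,255,0,2,-0.5,0,0,0,255,0,3,-0.5,0,0,0,255,0,3,-0.5,0,0,0,255,0,3,-0.5,0,0,0,255]'
python3 -c "
from h import *
from rig import robot
lidpos(robot)"
python3 -m crank '[0,0,0,0,0,0,150,0,0,0,0,0,0,100,0,0,0,0,0,0,100,0,0,0,0,0,0,100,0,0,0,0,0,0,100]'
python3 -m crank '[0,0,0,0,0,0,60,0,0,0,0,0,0,60,0,0,0,0,0,0,60,0,0,0,0,0,0,60,0,0,0,0,0,0,60]'
```

```text
time: 28.92
position: [0.5507, 0.0094, 0.0906]
tool_rot: [0.638, 0.77, -0.006, -0.004]
ft_force: [0.2, -4.4, 8.1]
grip_width: 0.0139
grip_force: 60.2
E [-84.3   0.4  56.3] catch end bottom [75.7  0.6 54. ] tilt -0.83 yaw 0.05 F [-0.6 -4.4  8.1]
time: 29.33
position: [0.5481, 0.0111, 0.0887]
tool_rot: [0.639, 0.769, -0.007, -0.007]
ft_force: [-1.2, 0.1, 0.5]
grip_width: 0.039
grip_force: 0.0
time: 29.75
position: [0.5501, 0.0105, 0.0896]
tool_rot: [0.639, 0.769, -0.006, -0.005]
ft_force: [0.1, 0.0, 0.4]
grip_width: 0.0651
grip_force: 0.0
```

Released. I lift clear, move aside and check with the wrist camera.

```bash

python3 -m crank '[0,0,-20,0,0,0,0,0,0,-50,0,0,0,0,0,0,-80,0,0,0,0,0,0,-100,0,0,0,0,0,0,-100,0,0,0,0]'
python3 -m crank '[-20,0,0,0,0,0,0,-40,0,0,0,0,0,0,-60,0,0,0,0,0,0,-60,0,0,0,0,0,0,-60,0,0,0,0,0,0]'
python3 -m crank '[0,0,0,0,0,0,0,0,0,0,0,0,0,0,0,0,0,0,0,0,0,0,0,0,0,0,0,0,0,0,0,0,0,0,0]'
python3 - <<'E'
from h import *
from rig import robot
K,T,I=wcam(robot)
for p in ((-76,0,65),(73,-35,66),(73,35,66),(77,0,59),(65,57,59),(65,-57,59),(4,30,89),(-10,-30,89)): print(p,proj(K,T,cw(*p)/1000).round(1))
cv2.imwrite("pics/w7.png",I[:,:,::-1])
E
```

```text
time: 30.17
position: [0.5547, 0.0104, 0.1941]
tool_rot: [0.639, 0.769, -0.004, -0.001]
ft_force: [1.6, -0.5, -0.0]
grip_width: 0.0854
grip_force: 0.0
time: 30.58
position: [0.5624, -0.0488, 0.1889]
tool_rot: [0.64, 0.769, -0.006, -0.006]
ft_force: [0.6, 1.4, -0.1]
grip_width: 0.0871
grip_force: 0.0
time: 31.0
position: [0.5627, -0.0476, 0.1896]
tool_rot: [0.638, 0.77, -0.006, -0.005]
ft_force: [0.0, -0.0, -0.4]
grip_width: 0.0868
grip_force: 0.0
(-76, 0, 65) [188.9 140.6]
(73, -35, 66) [371.5 184.2]
(73, 35, 66) [379.3  94.2]
(77, 0, 59) [377.8 140.3]
(65, 57, 59) [368.8  64.2]
(65, -57, 59) [358.  207.4]
(4, 30, 89) [289.5  99.8]
(-10, -30, 89) [270.1 183.6]
```

View pics/w7.png

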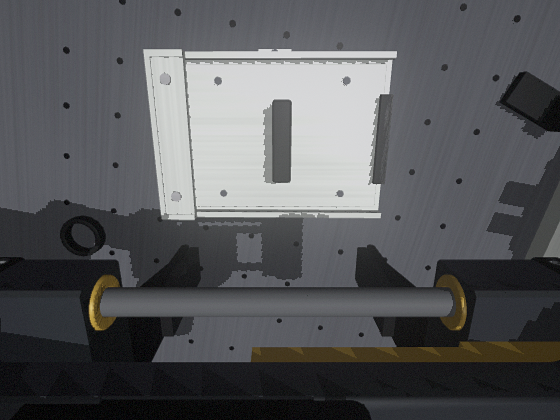

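The wrist view shows the cover flat, its handle at (272-291, 99-184), where a seated cover should be (270-289.5, 100-184). Its far edge runs beneath the catch nose at column 375, and the other end is under the ledge. I hand in.

```bash
python3 -c "
from rig import robot
print(robot.hand_in())"
```

```text
the job is handed in; nothing more can be done
None
```

The carrier and post are in the case and the cover is closed under the ledge and catch; I handed the job in at about 31 s, and no verdict came back.

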